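# Start the toaster on frozen bread

### The job

Start the toaster on its two slices of frozen bread with the closed fingers, lifting nothing: first push the crumb tray, left standing out at the foot of the toaster's control end, fully home; then press the lever down until it catches and stays down; then press the right-hand of the three keys on top (the snowflake key for frozen bread, which counts only once the bread is down) until it stays in. Do not press the other two keys, do not shove the toaster out of its place, and leave everything around it standing where it is.

Things in the scene. Friction and masses are not known exactly. Their poses are not given: they have to be found in the camera images.
- toaster: two-slot toaster, steel with black ends, 225 x 160 x 165 mm, loose on rubber feet (2 to 2.6 kg; slides if shoved with over about 10 N). Origin: centre of underside; x along the slots, from the control end (end face at x = -112.5 mm, toward the robot within 20 degrees) to the rear; y to the left facing that end. A fixed dial 33 mm across, stands 12 mm out of the end face at y = -35, z = 66 mm
- tray_push (a point): point on the crumb tray's front face at half height (z = 20 mm), 35 mm right of its middle, clear of the lever above the left half. The front lip is black, 116 wide x 27 mm high, at the foot of the control end, pushed along the toaster's +x; home, this point is 26 mm in front of the end face. Slant the fingers 20 to 30 degrees forward so that the hand clears the end face
- tray (a joint): how far the crumb tray stands out, m: 0 home against its stop, up to 0.060; it slides with about 1.2 N of friction and stays where it is left
- lever_top (a point): centre of the top face of the lever paddle, black, 30 (along x) x 32 x 12 mm, on the left half of the end face: it stands out from 8 to 38 mm in front of the face, this point 23 mm in front of it and 45 mm left of the toaster's middle; 142 mm above the worktop when up, 102 mm when down. Pressed straight down
- carriage (a joint): how far the lever is down, m: 0 up, 0.040 bottom. A spring resists with at most about 5 N until 0.030; past that it snaps to 0.040 and stays there. The two bread slices (x = -45 to +65 mm) ride on it: tops 205 mm above the worktop when up, 165 mm when down
- key_left_top (a point): centre of the top of the left key (small cross) of three grey keys, each 18 x 30 mm, in a row 45 mm apart across the black deck (150 mm high) on top of the control end, 28 mm behind the end face; tops 159 mm above the worktop when up. Pressed straight down, each resists with at most about 3.5 N until 0.005 m, then snaps in to 0.007 m and stays
- key_left (a joint): travel of that key, m: 0 up, 0.007 fully down
- key_middle_top (a point): centre of the top of the middle key (three short lines on it), same size and action
- key_middle (a joint): travel of that key, m: 0 up, 0.007 fully down
- key_right_top (a point): centre of the top of the right key (snowflake on it: frozen bread), same size and action; the one farthest to the right as you face the control end
- key_right (a joint): travel of that key, m: 0 up, 0.007 fully down
- mug_a: mug, black above and white below, 82 mm across, 97 mm high, to the right in front; origin: centre of underside
- tumbler: clear glass tumbler, 81 mm across, 93 mm high, to the right; origin: centre of underside
- salt_shaker: salt shaker, 44 mm across, 90 mm high, close beside the toaster on either side; origin: centre of underside
- pepper_mill: dark wooden pepper mill, 58 mm across, 130 mm high, close beside the toaster on the other side; origin: centre of underside
- teaspoon: steel teaspoon, 138 mm long, 12 mm high, lying to the left of the plate; origin: middle of underside
- plate: white plate, 170 mm across, 18 mm high, in front of the toaster to the left; origin: centre of underside

How it is judged (in metres and radians):
On the way, in this order (a step that is already met when the one before it is completed fails the run):
1. the crumb tray is pushed home, the lever and the keys still up (value of joint each of tray, key_right below 0.003 m and value of joint carriage below 0.01 m), for 0.1 s.
2. the lever is pressed down until it catches, the snowflake key still up (value of joint carriage above 0.036 m and value of joint key_right below 0.003 m), for 0.2 s.
3. the right-hand key is pressed in (value of joint key_right above 0.0055 m), for 0.2 s.
At the end, for the whole second after the job is handed in: crumb tray home within 3 mm, lever caught at the bottom (at least 36 of 40 mm down), right-hand key in (at least 5.5 of 7 mm), left and middle keys up (within 2 mm), toaster at rest (value of joint tray below 0.003 m and value of joint carriage above 0.036 m and value of joint key_right above 0.0055 m and value of joint each of key_left, key_middle below 0.002 m and linear speed of toaster below 0.01 m/s); the robot touches nothing.
It fails at once if the toaster is shoved more than 3 cm, or lifted or tipped (distance of toaster from where it was at the start of the episode above 0.03 m or height (world z) of toaster above 0.012 m or angle between toaster's own z axis and vertical above 0.1 rad).
It fails at once if the left or the middle key is pressed (value of joint any of key_left, key_middle above 0.0035 m).
It fails at once if something around the toaster is pushed or lifted more than 3 cm from its place (distance of any of mug_a, tumbler, salt_shaker, pepper_mill, teaspoon, plate from where it was at the start of the episode above 0.03 m).
It fails at once if the mug, the tumbler, the salt shaker or the pepper mill is knocked over (angle between any of mug_a, tumbler, salt_shaker, pepper_mill's own z axis and vertical above 0.4 rad).
It also fails if it takes over 42 s, if anything falls off the work surface, if the arm or the gripper's body presses on something with over 40 N, if the wrist force passes 120 N, or if a joint passes its speed limit or range.

### The arm

A 6-joint arm with a two-finger parallel gripper is mounted at the origin on a cart in front of the work surface, level with it; the furniture and walls round the work are solid. World frame = base frame: x ahead of the robot, y to its left, z up, the work surface at z = 0. Lengths are in mm, angles in rad, forces in N, time in s.
With the tool pointing down it reaches from about 350 to 975 mm from the base axis. Payload 7.1 kg.
Tool frame: the origin (TCP) lies midway between the tips of the shut fingers; the grasp point (between the pads) lies 19 mm behind it; z points along the fingers, y is the line along which they close (so a half turn about z gives the same grasp; the last joint's range is limited). The gripper opens to 88 mm and grips with 3 to 60 N. Pads are 20 mm wide; open, the fingers measure 115 mm over their backs; the gripper's body (75 mm by 178 mm) begins 61 mm behind the grasp point.
Start: joints at [1.272, 0.423, 1.63, -0, 1.089, -0.019], TCP at [172.57, 600.686, 222.675] pointing down, gripper open.
Joint ranges: [-3, 3], [-0.9, 2.11], [0.09, 2.58], [-1.31, 4.45], [0.11, 2.69], [-2.54, 2.54]. Speed limits (rad/s): [2.39, 2.39, 3.01, 3.14, 3.14, 3.14].

### API

Orientations are given as a rotation vector (axis times angle).
In Python, from workcell import ctrl gives the robot as it stands. The module is installed in compiled form; this text tells all that it offers.
- The arm moves only by the tool servo_tool, never from a script. Its argument "increments" is a list of rows, each a list of 7 numbers: the shift along the world's x, y, z in cm, then the turn, a rotation vector about the world's x, y, z in degrees, then the opening, from -1 (shut) to 1 (fully open). A call has 1 to 20 rows; each row is the pose to reach, as a shift and turn from the pose commanded when the call began; what a row does not reach only later rows make up. A row lasts 1/12 s, in which the tool goes at most 41.7 mm and 7.16 degrees, less where a joint would pass 70% of its speed; a pose out of reach is approached as far as the arm can. A call with a gripper value outside its range is refused whole. The fingers move at their own pace and stop on an object; the grip force is fixed at half the most. Time passes only in rows, so rows that repeat a pose let the fingers close. It gives the time, the measured TCP pose, the force, the opening and the grip force at its end, in the units of the state.
- ctrl.get_obs(): the state, without advancing time (a new reading comes with each control period).
- ctrl.get_image(name): name is "scene" or "top"; returns a dict with "image" (400x640x3 uint8, red, green, blue), "fx", "fy", "cx", "cy" (pixels), "extrinsics" (4x4, takes a point from camera to world coordinates). Camera axes: x right, y up, looking along -z (the intrinsics and any distortion apply to the point x, -y, -z); pixel columns grow to the right and rows downward; lengths in mm; the calibration is good to about 2 mm. A picture is of the moment at which its call begins. There is no depth.
- ctrl.close_job(): hands the job in; it is judged then, once.
The state is a dict: "t": time; "qpos": joint angles; "qvel": joint speeds; "joint_torque": joint torques, N m; "ee_pos": TCP position; "orientation": TCP orientation; "ft_force": force on the tool from outside, world axes, zero at the start; "moment": the same for the moment, N m; "width": finger opening in mm; "grasp_force": force on a finger pad.
Only numpy, scipy, OpenCV 4.12 (cv2) and the standard library are available. Lean on these libraries where they do the work, as an engineer would, in place of code of your own. Each camera call takes 0.05 s, during which the arm holds its last target. There are 200 camera calls.

## Working session

There is one attempt and no reset: what is moved stays moved. The work goes in short steps, Python scripts to look and compute and a tool call to move; the robot and the scene stay as the last step left them, time stands still between calls to the robot, and variables do not carry over. Pictures are saved under pics/ and viewed, at most 10 in all, crops included, and the job is handed in when it is done.

Besides the shell and the picture viewer there is one more tool, called after "Emit:" in YAML: its name, and indented under it one key for each argument. servo_tool: Moves the arm, as the interface text tells. Its arguments: {"type":"object","properties":{"increments":{"type":"array","items":{"type":"array","items":{"type":"number"}}}},"required":["increments"]}

```bash
mkdir -p pics
cat > h.py <<'E'
import numpy as np, cv2
from workcell import ctrl
def snap(n,f):
    d=ctrl.get_image(n); cv2.imwrite(f,d["image"][:,:,::-1]); np.savez(f+'.npz',**{k:d[k] for k in("fx","fy","cx","cy","extrinsics")}); return d
def ray(d,u,v):
    E=np.array(d["extrinsics"]); r=np.array([(u-d["cx"])/d["fx"],-(v-d["cy"])/d["fy"],-1]); return E[:3,3],E[:3,:3]@r
def at(d,u,v,z):
    o,r=ray(d,u,v); return o+r*(z-o[2])/r[2]
def proj(d,P):
    E=np.array(d["extrinsics"]); p=E[:3,:3].T@(np.array(P)-E[:3,3]); return d["cx"]-d["fx"]*p[0]/p[2], d["cy"]+d["fy"]*p[1]/p[2]
E
python3 - <<'E'
from h import *
for n in("scene","top"):
    d=snap(n,f"pics/{n}0.png"); print({k:v for k,v in d.items() if k!="image"})
print(ctrl.get_obs())
E
```

```text
{'fx': 488.8558149638832, 'fy': 488.8558149638832, 'cx': 318.66230475073564, 'cy': 200.49648675890523, 'extrinsics': array([[-6.76309683e-01,  3.94970161e-01, -6.21774705e-01,
        -3.69410912e+02],
       [-7.36604014e-01, -3.57535809e-01,  5.74092912e-01,
         8.42028055e+02],
       [ 4.44284767e-03,  8.46266339e-01,  5.32741536e-01,
         8.77117904e+02],
       [ 0.00000000e+00,  0.00000000e+00,  0.00000000e+00,
         1.00000000e+00]])}
{'fx': 376.562841147403, 'fy': 376.562841147403, 'cx': 318.70525293548906, 'cy': 204.11466319045377, 'extrinsics': array([[ 6.89833023e-03,  9.94853556e-01, -1.01088151e-01,
         4.24212241e+02],
       [-9.99607557e-01,  4.11574506e-03, -2.77090774e-02,
         7.01579222e+00],
       [-2.71504212e-02,  1.01239626e-01,  9.94491525e-01,
         1.02207955e+03],
       [ 0.00000000e+00,  0.00000000e+00,  0.00000000e+00,
         1.00000000e+00]])}
{'t': 0.1, 'qpos': array([ 1.27203626e+00,  4.23759749e-01,  1.63059163e+00, -6.61014576e-06,
        1.08861909e+00, -1.90198148e-02]), 'qvel': array([ 0.00141712, -0.00050252, -0.0021434 ,  0.00105673, -0.00077865,
        0.00013828]), 'joint_torque': array([ 3.58262541e-04, -5.45621395e+01, -2.74326378e+01,  6.46310672e-02,
        1.86485524e-02,  4.01049300e-07]), 'ee_pos': array([172.40832991, 600.23084874, 221.99097683]), 'orientation': array([-4.37949140e-01, -3.11070201e+00,  2.13831402e-03]), 'ft_force': array([ 0.26167762, -0.12124073, -0.32914793]), 'moment': array([0.00423866, 0.02316362, 0.06810737]), 'grasp_force': 0.0, 'width': 87.80709479402756}
```

View pics/scene0.png

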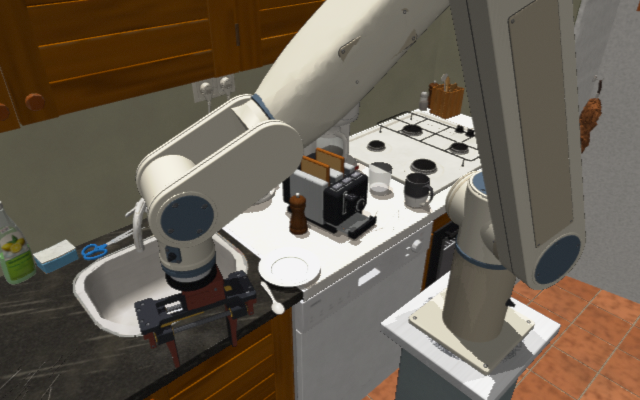

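View pics/top0.png

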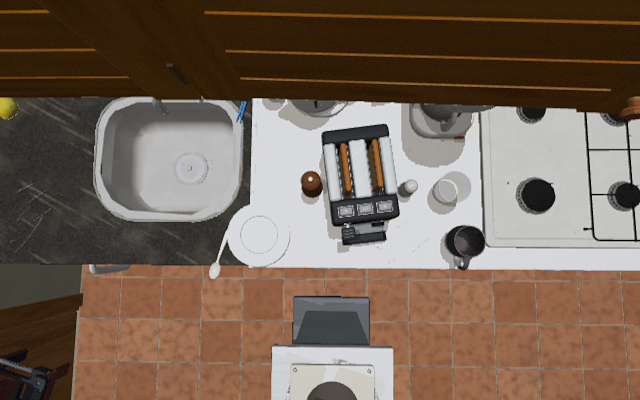

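The scene view shows the toaster with its control end toward the robot, tray out at its foot around (355,228) and the pepper mill at (298,215). The top view shows the keys at about (345–387, 210), the tray and lever near (362,233), the salt shaker at (410,187) and the mill at (311,183). Next I'll enlarge both.

Run:
```python
import cv2
a=cv2.imread('pics/top0.png')[110:260,290:430]; b=cv2.imread('pics/scene0.png')[140:245,265:405]
cv2.imwrite('pics/topc.png',cv2.resize(a[:, :],None,fx=4,fy=4,interpolation=cv2.INTER_CUBIC))
cv2.imwrite('pics/scec.png',cv2.resize(b,None,fx=5,fy=5,interpolation=cv2.INTER_CUBIC))
```

```text
(no output)
```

View pics/topc.png

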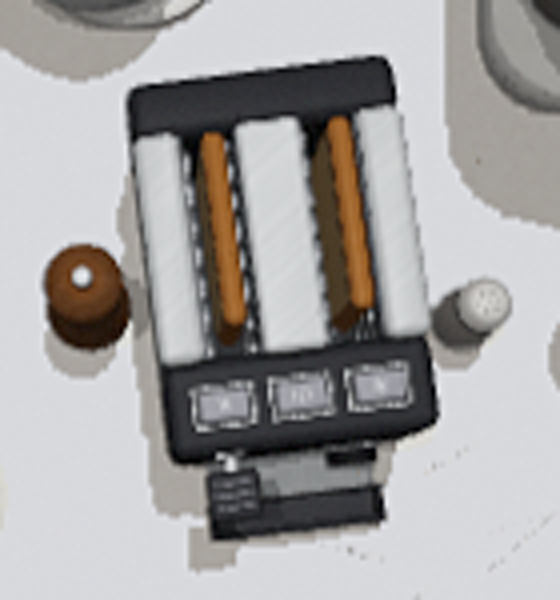

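View pics/scec.png

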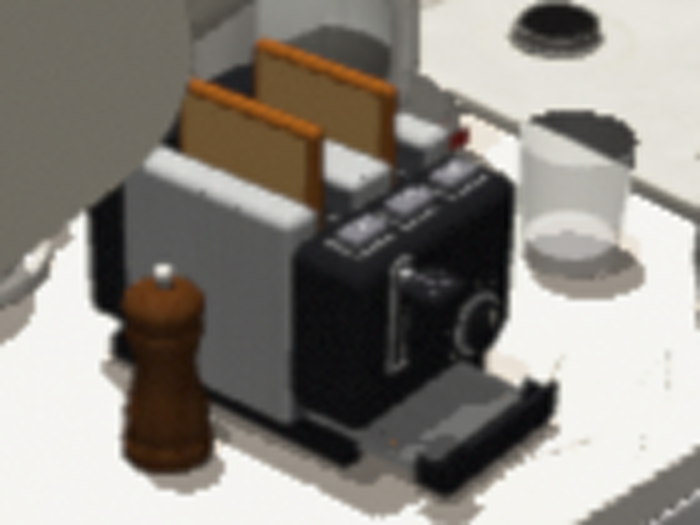

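The enlarged top view puts the keys at crop (225,405), (302,395) and (379,385), the lip's front edge from (213,538) to (383,520), and the lever at (234,492). In the scene crop the keys are at (363,231), (411,203) and (456,176). I'll fit the pose to these.

```bash
cat > fit.py <<'E'
from h import *
from scipy.optimize import least_squares
T=np.load('pics/top0.png.npz'); S=np.load('pics/scene0.png.npz')
tp=lambda u,v:((u+.5)/4-.5+290,(v+.5)/4-.5+110)
sp=lambda u,v:((u+.5)/5-.5+265,(v+.5)/5-.5+140)
k=[(-84.5,45,159),(-84.5,0,159),(-84.5,-45,159)]
obs=[(T,tp(225,405),k[0]),(T,tp(302,395),k[1]),(T,tp(379,385),k[2]),(T,tp(234,492),(-135.5,45,142)),
(S,sp(363,231),k[0]),(S,sp(411,203),k[1]),(S,sp(456,176),k[2])]
lip=[(T,tp(213,538),58),(T,tp(383,520),-58)]
def W(p,q):
    c,s=np.cos(p[2]),np.sin(p[2]); return np.array([p[0]+c*q[0]-s*q[1],p[1]+s*q[0]+c*q[1],q[2]])
def f(p):
    r=[np.subtract(proj(d,W(p,q)),uv) for d,uv,q in obs]
    r+=[np.subtract(proj(d,W(p,(-138.5-p[3]*100,y,33.5))),uv) for d,uv,y in lip]
    return np.ravel(r)
if __name__=="__main__":
    s=least_squares(f,[500,-50,0,.4],x_scale=[10,10,.05,.1]); p=s.x
    print(p,np.degrees(p[2])); print(f(p).reshape(-1,2).round(1))
    for n,q in dict(tray=(-138.5-p[3]*100,-35,20),trayhome=(-138.5,-35,20),lever=(-135.5,45,142),key=(-84.5,-45,159)).items(): print(n,W(p,q).round(1))
    for n,u,v,z in(("salt",487,303,90),("mill",83,275,125)): print(n,at(T,*tp(u,v),z).round(1))
    for n,u,v,z in(("mug",466,238,97),("plate",259,235,18),("tumbler",446,191,93)): print(n,at(T,u,v,z).round(1))
E
python3 fit.py
```

```text
[ 5.85866392e+02 -6.48696255e+01  1.21424384e-01  2.22213877e-01] 6.957104761036887
[[-0.4  0. ]
 [-0.2  0.2]
 [ 0.1  0.5]
 [-0.3  0.6]
 [-0.  -1.2]
 [-0.2 -1.4]
 [-0.1 -1.6]
 [-0.9  0.3]
 [ 0.9 -0.3]]
tray [ 430.6 -119.1   20. ]
trayhome [ 452.6 -116.4   20. ]
lever [445.9 -36.6 142. ]
key [ 507.4 -119.8  159. ]
salt [ 566.7 -197.    90. ]
mill [577.8  52.6 125. ]
mug [ 437.2 -324.7   97. ]
plate [442.7 193.9  18. ]
tumbler [ 552.5 -281.    93. ]
```

Emit:
servo_tool:
  increments:
    - [5,-1,7,0,0,5,-1]
    - [9,-6,7.5,0,0,10,-1]
    - [12,-10,7.7,0,0,15,-1]
    - [15,-14,7.7,0,0,20,-1]
    - [17,-18,7.7,0,0,23,-1]
    - [19,-22,7.7,0,0,23,-1]
    - [21,-26,7.7,0,0,23,-1]
    - [22,-30,7.7,0,0,23,-1]
    - [22,-34,7.7,0,0,23,-1]
    - [22,-38,7.7,0,0,23,-1]
    - [21.7,-42,7.7,0,0,23,-1]
    - [21.5,-46,7.7,0,0,23,-1]
    - [21.2,-50,7.7,0,0,23,-1]
    - [21,-54,7,0,0,23,-1]
    - [20.7,-58,6,0,0,23,-1]
    - [20.4,-62,5,0,0,23,-1]
    - [20,-66,4,0,0,23,-1]
    - [19.8,-70,4,0,0,23,-1]
    - [19.7,-72.6,4,0,0,23,-1]
    - [19.7,-72.6,4,0,0,23,-1]

```text
t: 1.77
ee_pos: [368.6, -127.3, 262.4]
orientation: [0.191, -3.136, -0.0]
ft_force: [0.9, 0.6, 0.4]
width: 0.5
grasp_force: 0.0
```

Run:
```python
from h import *
from fit import W
from scipy.spatial.transform import Rotation as R
o=ctrl.get_obs(); M=R.from_rotvec(o['orientation']).as_matrix(); print(o['t'],o['ee_pos'],o['qpos'].round(2),o['ft_force'],o['width']); print(M.round(3))
S=np.load('pics/scene0.png.npz');p=[585.9,-64.9,.1214]
for e in(22,30,40,60):
  print(e,[((np.array(proj(S,W(p,(-138.5-e,y,z))))-[265,140])*5).round() for y in(58,-58) for z in (33.5,6.5)])
snap('scene','pics/s1.png');snap('top','pics/t1.png')
a=cv2.imread('pics/s1.png')[120:270,240:440]; b=cv2.imread('pics/t1.png')[100:280,270:470]
cv2.imwrite('pics/c1.png',np.hstack([cv2.resize(a,(400,300)),cv2.resize(b,(400,360))[:300]]) )
cv2.imwrite('pics/c1.png',cv2.resize(a,(800,600),interpolation=cv2.INTER_CUBIC))
```

```text
1.7667 [ 368.59742602 -127.26339506  262.40732098] [-0.36  0.01  2.07  0.    1.06 -2.06] [0.85053633 0.58448269 0.3687995 ] 0.5474410374439032
[[-0.993 -0.121 -0.   ]
 [-0.121  0.993  0.   ]
 [ 0.     0.    -1.   ]]
22 [array([443., 458.]), array([441., 495.]), array([556., 375.]), array([553., 411.])]
30 [array([454., 463.]), array([452., 500.]), array([566., 380.]), array([563., 416.])]
40 [array([467., 470.]), array([465., 507.]), array([580., 386.]), array([577., 422.])]
60 [array([495., 483.]), array([493., 521.]), array([607., 398.]), array([604., 434.])]
```

View pics/c1.png

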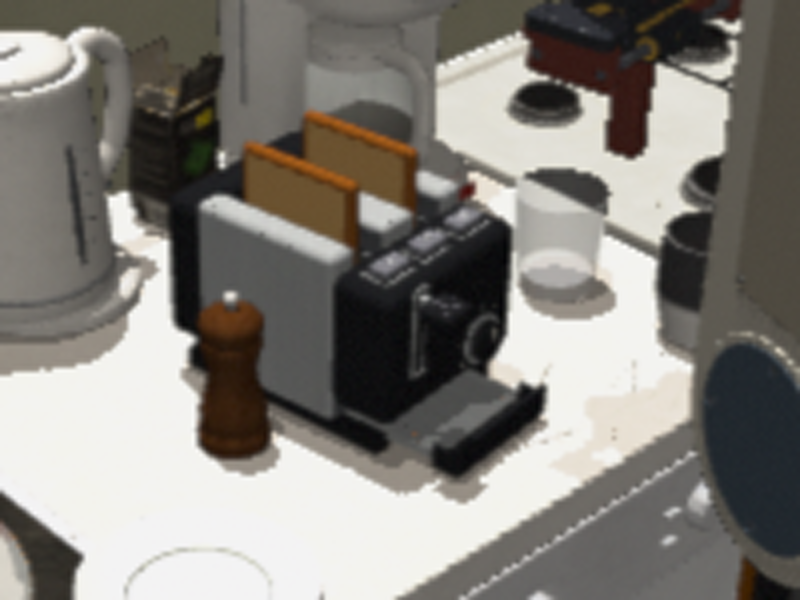

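The wider scene view confirms it: lip low front corners near crop (455,472) and (540,410), which is about 22 mm out. The fingers are shut and clear at the right. Next I'll tilt the hand 30° forward.

Emit:
servo_tool:
  increments:
    - [0,0,0,0.9,-7,0,-1]
    - [0,0,0,1.7,-14,0,-1]
    - [0,0,0,2.6,-21,0,-1]
    - [0,0,0,3.4,-28,0,-1]
    - [0,0,0,3.6,-29.8,0,-1]
    - [0,0,-3,3.6,-29.8,0,-1]
    - [0,0,-6,3.6,-29.8,0,-1]
    - [0,0,-6,3.6,-29.8,0,-1]

```text
t: 2.53
ee_pos: [379.5, -96.7, 220.7]
orientation: [-0.137, 2.659, -0.002]
ft_force: [-0.8, 0.8, -0.6]
width: 0.5
grasp_force: 0.0
```

Emit:
servo_tool:
  increments:
    - [0,0,0,0,0,0,-1]
    - [0,0,0,0,0,0,-1]
    - [0,0,0,0,0,0,-1]

```text
t: 2.78
ee_pos: [381.2, -98.9, 223.6]
orientation: [-0.132, 2.654, -0.005]
ft_force: [0.2, 0.1, 0.6]
width: 0.2
grasp_force: 0.0
```

Run:
```python
from h import *
from scipy.spatial.transform import Rotation as R
o=ctrl.get_obs(); M=R.from_rotvec(o['orientation']).as_matrix(); print(o['ee_pos'],o['qpos'].round(2),o['qvel'].round(2)); print(M.round(3))
```

```text
[381.22849195 -98.92912455 223.58212983] [-0.46 -0.1   2.38  0.51  0.48 -2.54] [-0.01 -0.01  0.    0.01 -0.01  0.  ]
[[-0.88  -0.092  0.465]
 [-0.094  0.995  0.019]
 [-0.465 -0.027 -0.885]]
```

Joint 6 reached its range limit. I'll turn half a turn about the tool axis, which leaves the same finger shape.

Emit:
servo_tool:
  increments:
    - [0,0,0,3.2,0.1,-6.1,-1]
    - [0,0,0,6.4,0.3,-12.2,-1]
    - [0,0,0,9.6,0.4,-18.3,-1]
    - [0,0,0,12.8,0.5,-24.4,-1]
    - [0,0,0,16,0.6,-30.5,-1]
    - [0,0,0,19.2,0.8,-36.6,-1]
    - [0,0,0,22.4,0.9,-42.7,-1]
    - [0,0,0,25.6,1,-48.8,-1]
    - [0,0,0,28.8,1.1,-54.9,-1]
    - [0,0,0,32,1.3,-61,-1]
    - [0,0,0,35.2,1.4,-67,-1]
    - [0,0,0,38.6,1.6,-73.4,-1]
    - [0,0,0,41.9,1.7,-79.7,-1]

```text
t: 3.87
ee_pos: [381.0, -99.4, 223.8]
orientation: [1.858, 2.036, 0.481]
ft_force: [-0.4, 0.5, 0.8]
width: 0.4
grasp_force: 0.0
```

Emit:
servo_tool:
  increments:
    - [0,0,0,3.2,0.1,-6.1,-1]
    - [0,0,0,6.4,0.3,-12.2,-1]
    - [0,0,0,9.6,0.4,-18.3,-1]
    - [0,0,0,12.8,0.5,-24.4,-1]
    - [0,0,0,16,0.6,-30.5,-1]
    - [0,0,0,19.2,0.8,-36.6,-1]
    - [0,0,0,22.4,0.9,-42.7,-1]
    - [0,0,0,25.6,1,-48.8,-1]
    - [0,0,0,28.8,1.1,-54.9,-1]
    - [0,0,0,32,1.3,-61,-1]
    - [0,0,0,35.2,1.4,-67,-1]
    - [0,0,0,38.6,1.6,-73.4,-1]
    - [0,0,0,41.9,1.7,-79.7,-1]
    - [0,0,0,41.9,1.7,-79.7,-1]
    - [0,0,0,41.9,1.7,-79.7,-1]

```text
t: 5.12
ee_pos: [380.8, -99.2, 223.4]
orientation: [3.04, 0.152, 0.755]
ft_force: [-0.0, 0.1, 0.1]
width: 0.6
grasp_force: 0.0
```

```bash
cat > go.py <<'E'
import sys
from h import *
from fit import W
from scipy.spatial.transform import Rotation as R
P=[585.9,-64.9,.1214]
def go(q,tilt):
    "shift (cm), turn (deg) from measured pose to toaster-frame point q, fingers slanted"
    o=ctrl.get_obs(); M=R.from_rotvec(o['orientation'])
    G=R.from_euler('z',P[2])*R.from_euler('y',-tilt,degrees=True)*R.from_matrix(np.diag([1.,-1,-1]))
    print('t',o['t'],o['ee_pos'].round(1),'q',o['qpos'].round(2),'f',o['ft_force'].round(1))
    c,s=np.cos(P[2]),np.sin(P[2]); d=o['ee_pos']-[P[0],P[1],0]; print('in toaster',[round(c*d[0]+s*d[1],1),round(-s*d[0]+c*d[1],1),round(d[2],1)])
    print('cm',((W(P,q)-o['ee_pos'])/10).round(2),'turn',(G*M.inv()).as_rotvec(degrees=True).round(1))
if __name__=="__main__": go([float(a) for a in sys.argv[1:4]],float(sys.argv[4]))
E
python3 go.py -200 -39 17 30
```

```text
t 5.1167 [380.8 -99.2 223.4] q [-0.46 -0.1   2.39  0.51  0.48  0.6 ] f [-0.   0.1  0.1]
in toaster [np.float64(-207.8), np.float64(-9.2), np.float64(223.4)]
cm [  1.13  -2.87 -20.64] turn [ 1.9 -2.   1.7]
```

Emit:
servo_tool:
  increments:
    - [1.1,-2.9,0,1.9,-2,1.7,-1]
    - [1.1,-2.9,-3,1.9,-2,1.7,-1]
    - [1.1,-2.9,-6,1.9,-2,1.7,-1]
    - [1.1,-2.9,-9,1.9,-2,1.7,-1]
    - [1.1,-2.9,-12,1.9,-2,1.7,-1]
    - [1.1,-2.9,-15,1.9,-2,1.7,-1]
    - [1.1,-2.9,-17,1.9,-2,1.7,-1]
    - [1.1,-2.9,-18,1.9,-2,1.7,-1]
    - [1.1,-2.9,-18,1.9,-2,1.7,-1]
    - [1.1,-2.9,-18,1.9,-2,1.7,-1]

```text
t: 5.95
ee_pos: [394.1, -127.0, 50.1]
orientation: [-2.992, -0.184, -0.809]
ft_force: [0.5, 0.1, 0.1]
width: 0.6
grasp_force: 0.0
```

```bash
python3 go.py -190 -39 18 30
```

```text
t 5.95 [ 394.1 -127.    50.1] q [-0.59  0.49  2.46  2.13  0.41 -1.24] f [0.5 0.1 0.1]
in toaster [np.float64(-197.9), np.float64(-38.4), np.float64(50.1)]
cm [ 0.79  0.04 -3.21] turn [-0.3  0.2 -0.2]
```

Emit:
servo_tool:
  increments:
    - [0.2,0,-1,0,0,0,-1]
    - [0.4,0,-2,0,0,0,-1]
    - [0.6,0,-3.2,0,0,0,-1]
    - [0.6,0,-3.2,0,0,0,-1]
    - [0.6,0,-3.2,0,0,0,-1]

```text
t: 6.37
ee_pos: [399.2, -126.1, 18.2]
orientation: [-2.99, -0.18, -0.805]
ft_force: [-0.5, -0.2, -0.7]
width: 0.7
grasp_force: 0.0
```

```bash
python3 go.py -148 -39 18 30
```

```text
t 6.3667 [ 399.2 -126.1   18.2] q [-0.58  0.6   2.45  2.31  0.46 -1.42] f [-0.5 -0.2 -0.7]
in toaster [np.float64(-192.7), np.float64(-38.1), np.float64(18.2)]
cm [ 4.45  0.45 -0.02] turn [-0.5  0.1 -0.1]
```

Emit:
servo_tool:
  increments:
    - [0.5,0.05,0,0,0,0,-1]
    - [1,0.12,0,0,0,0,-1]
    - [1.5,0.2,0,0,0,0,-1]
    - [2,0.22,0,0,0,0,-1]
    - [2.4,0.26,0,0,0,0,-1]
    - [2.8,0.3,0,0,0,0,-1]
    - [3.2,0.34,0,0,0,0,-1]
    - [3.5,0.38,0,0,0,0,-1]
    - [3.8,0.4,0,0,0,0,-1]
    - [3.8,0.4,0,0,0,0,-1]

```text
t: 7.2
ee_pos: [437.6, -122.0, 18.5]
orientation: [-2.99, -0.178, -0.806]
ft_force: [-0.4, 0.7, 0.8]
width: 0.3
grasp_force: 0.1
```

```bash
python3 go.py -148 -39 18 30
```

```text
t 7.2 [ 437.6 -122.    18.5] q [-0.5   0.6   2.38  2.29  0.41 -1.32] f [-0.4  0.7  0.8]
in toaster [np.float64(-154.1), np.float64(-38.7), np.float64(18.5)]
cm [ 0.61  0.04 -0.05] turn [-0.5  0.1  0. ]
```

Emit:
servo_tool:
  increments:
    - [0.2,0.02,0,0,0,0,-1]
    - [0.4,0.05,0,0,0,0,-1]
    - [0.5,0.06,0,0,0,0,-1]
    - [0.5,0.06,0,0,0,0,-1]

```text
t: 7.53
ee_pos: [442.2, -121.4, 18.4]
orientation: [-2.99, -0.177, -0.805]
ft_force: [-1.8, -0.2, 0.3]
width: 0.6
grasp_force: 0.3
```

Emit:
servo_tool:
  increments:
    - [0.1,0.01,0,0,0,0,-1]
    - [0.2,0.02,0,0,0,0,-1]
    - [0.2,0.02,0,0,0,0,-1]

```text
t: 7.78
ee_pos: [443.7, -121.1, 18.3]
orientation: [-2.991, -0.177, -0.804]
ft_force: [-3.5, 0.0, 0.5]
width: 0.3
grasp_force: 1.3
```

```bash
python3 go.py -148 -39 18 30
python3 - <<'E'
from h import *
snap('scene','pics/s2.png');a=cv2.imread('pics/s2.png')[140:260,270:430]
cv2.imwrite('pics/c2.png',cv2.resize(a,(800,600),interpolation=cv2.INTER_CUBIC))
E
```

```text
t 7.7833 [ 443.7 -121.1   18.3] q [-0.49  0.6   2.37  2.29  0.4  -1.3 ] f [-3.5  0.   0.5]
in toaster [np.float64(-148.0), np.float64(-38.6), np.float64(18.3)]
cm [ 0.   -0.04 -0.03] turn [-0.5  0.1  0.1]
```

View pics/c2.png

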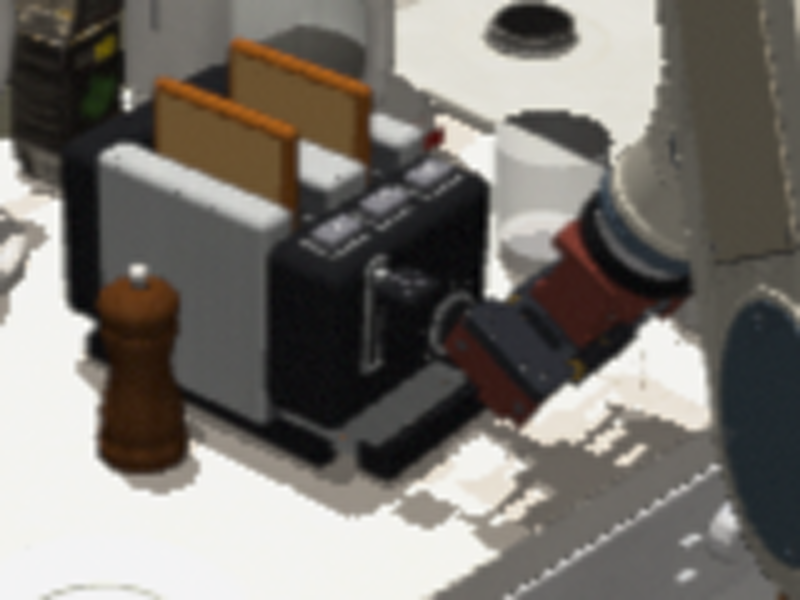

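The lip is now close to the toaster (left corner near crop (375,478)), about where home should be. I'll push a little more to feel the stop.

Emit:
servo_tool:
  increments:
    - [0.1,0.01,0,0,0,0,-1]
    - [0.1,0.01,0,0,0,0,-1]
    - [0.1,0.01,0,0,0,0,-1]

```text
t: 8.08
ee_pos: [443.9, -121.0, 18.1]
orientation: [-2.991, -0.176, -0.802]
ft_force: [-6.5, -1.0, 4.6]
width: 0.4
grasp_force: 3.2
```

Emit:
servo_tool:
  increments:
    - [0.1,0.01,0,0,0,0,-1]
    - [0.1,0.01,0,0,0,0,-1]
    - [0.1,0.01,0,0,0,0,-1]

```text
t: 8.33
ee_pos: [444.1, -120.9, 17.9]
orientation: [-2.992, -0.175, -0.8]
ft_force: [-8.3, -3.4, 6.2]
width: 0.2
grasp_force: 4.9
```

The stop is firm at 8 N, so the tray is home. Backing off, going up and untilting.

Emit:
servo_tool:
  increments:
    - [-1.5,-0.2,0,0,0,0,-1]
    - [-3,-0.4,0,0,0,0,-1]
    - [-4.5,-0.5,0.5,0,0,0,-1]
    - [-4.5,-0.5,3,0,0,0,-1]
    - [-4.5,-0.5,6,0,0,0,-1]
    - [-4.5,-0.5,9,0,0,0,-1]
    - [-4.5,-0.5,12,0,0,0,-1]
    - [-4.5,-0.5,15,0,0,0,-1]
    - [-4.5,-0.5,18,0,0,0,-1]
    - [-4.5,-0.5,20,0,0,0,-1]
    - [-4.5,-0.5,20,0,0,0,-1]
    - [-4.5,-0.5,20,0,0,0,-1]

```text
t: 9.33
ee_pos: [401.9, -124.4, 212.9]
orientation: [-2.986, -0.179, -0.806]
ft_force: [0.3, 0.5, -0.4]
width: 0.2
grasp_force: 0.0
```

Emit:
servo_tool:
  increments:
    - [0,0,0,-0.9,7,0,-1]
    - [0,0,0,-1.7,14,0,-1]
    - [0,0,0,-2.6,21,0,-1]
    - [0,0,0,-3.4,28,0,-1]
    - [0,0,0,-3.6,29.8,0,-1]
    - [0,0,0,-3.6,29.8,0,-1]
    - [0,0,0,-3.6,29.8,0,-1]
    - [0,0,0,-3.6,29.8,0,-1]
    - [0,0,0,-3.6,29.8,0,-1]

```text
t: 10.08
ee_pos: [401.7, -124.3, 212.1]
orientation: [-3.123, -0.183, -0.009]
ft_force: [0.1, 0.2, 0.0]
width: 0.2
grasp_force: 0.0
```

```bash
python3 go.py -138 45 160 0
python3 - <<'E'
from h import *
from fit import *
snap('top','pics/t3.png');a=cv2.imread('pics/t3.png')[110:260,280:440]
cv2.imwrite('pics/c3.png',cv2.resize(a,(640,600),interpolation=cv2.INTER_CUBIC))
E
```

```text
t 10.0833 [ 401.7 -124.3  212.1] q [-0.34  0.13  2.07  0.02  0.94  1.1 ] f [0.1 0.2 0. ]
in toaster [np.float64(-190.1), np.float64(-36.7), np.float64(212.1)]
cm [ 4.18  8.74 -5.21] turn [-0.8  0.3  0.2]
```

View pics/c3.png

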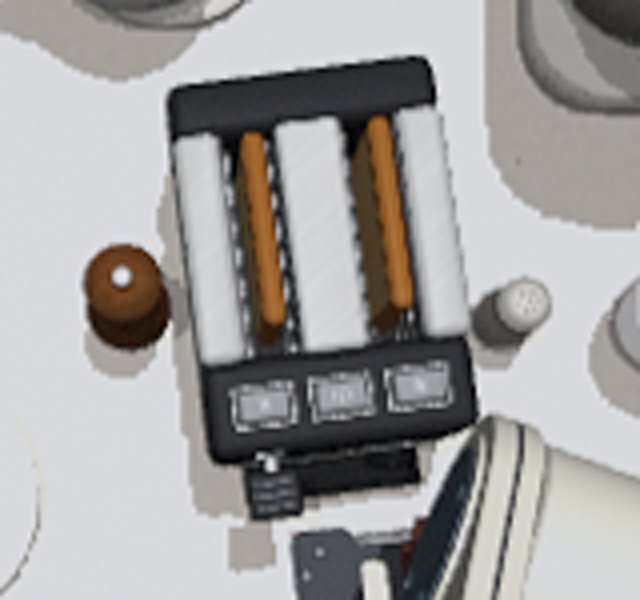

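The tray is home, the toaster hasn't moved (keys at crop (265,405) to (419,385)), and the lever is at (275,492). Going over the lever next.

Emit:
servo_tool:
  increments:
    - [0,4,0,-0.8,0.3,0.2,-1]
    - [2,7,0,-0.8,0.3,0.2,-1]
    - [4.2,8.7,-1,-0.8,0.3,0.2,-1]
    - [4.2,8.7,-3,-0.8,0.3,0.2,-1]
    - [4.2,8.7,-5,-0.8,0.3,0.2,-1]
    - [4.2,8.7,-5.2,-0.8,0.3,0.2,-1]
    - [4.2,8.7,-5.2,-0.8,0.3,0.2,-1]

```text
t: 10.72
ee_pos: [443.0, -37.8, 159.8]
orientation: [3.135, 0.188, -0.005]
ft_force: [-0.2, 0.3, 0.4]
width: 0.6
grasp_force: 0.0
```

```bash
python3 go.py -137 45 112 0
```

```text
t 10.7167 [443.  -37.8 159.8] q [-0.11  0.26  2.06 -0.    0.82  1.34] f [-0.2  0.3  0.4]
in toaster [np.float64(-138.6), np.float64(44.2), np.float64(159.8)]
cm [ 0.15  0.1  -4.78] turn [ 0.1 -0.2  0.1]
```

Emit:
servo_tool:
  increments:
    - [0.15,0.1,-0.6,0,0,0,-1]
    - [0.15,0.1,-1.2,0,0,0,-1]
    - [0.15,0.1,-1.6,0,0,0,-1]
    - [0.15,0.1,-2,0,0,0,-1]
    - [0.15,0.1,-2.4,0,0,0,-1]
    - [0.15,0.1,-2.8,0,0,0,-1]
    - [0.15,0.1,-3.2,0,0,0,-1]
    - [0.15,0.1,-3.6,0,0,0,-1]
    - [0.15,0.1,-4,0,0,0,-1]
    - [0.15,0.1,-4.4,0,0,0,-1]
    - [0.15,0.1,-4.4,0,0,0,-1]

```text
t: 11.63
ee_pos: [445.5, -36.5, 115.5]
orientation: [3.135, 0.189, -0.003]
ft_force: [-0.5, 0.4, -0.7]
width: 0.6
grasp_force: 0.0
```

Emit:
servo_tool:
  increments:
    - [0,0,-0.3,0,0,0,-1]
    - [0,0,-0.6,0,0,0,-1]
    - [0,0,-0.9,0,0,0,-1]
    - [0,0,-1.2,0,0,0,-1]
    - [0,0,-1.3,0,0,0,-1]
    - [0,0,-1.3,0,0,0,-1]

```text
t: 12.13
ee_pos: [445.9, -36.6, 103.1]
orientation: [3.134, 0.189, -0.002]
ft_force: [-0.2, -0.2, 0.8]
width: 0.5
grasp_force: 0.0
```

Run:
```python
from h import *
snap('scene','pics/s4.png');a=cv2.imread('pics/s4.png')[140:260,270:430]
cv2.imwrite('pics/c4.png',cv2.resize(a,(800,600),interpolation=cv2.INTER_CUBIC))
```

```text
(no output)
```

View pics/c4.png

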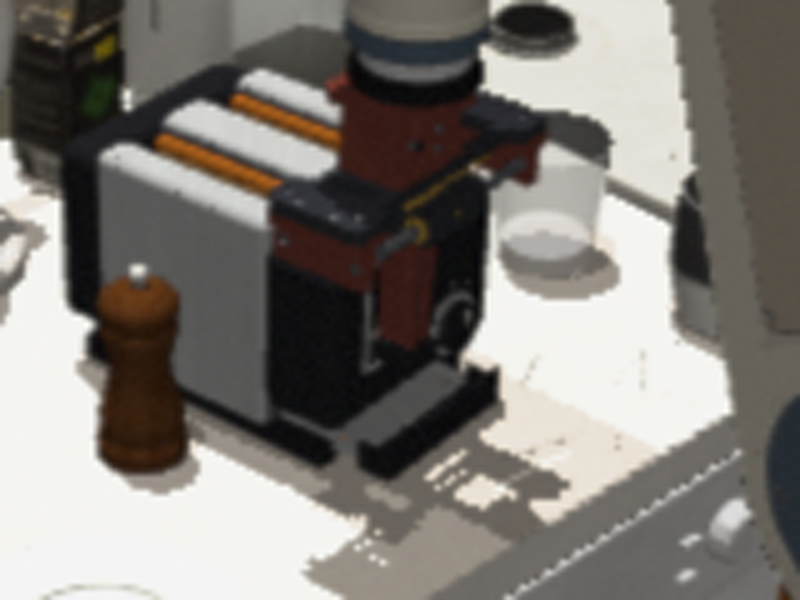

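The bread is flush at (220,165), so the lever has caught. Going up and over the right key.

Emit:
servo_tool:
  increments:
    - [0,0,3,0,0,0,-1]
    - [0,0,6,0,0,0,-1]
    - [0,0,8.5,0,0,0,-1]
    - [0,0,9,0,0,0,-1]
    - [1,-3,9,0,0,0,-1]
    - [3,-6,9,0,0,0,-1]
    - [6,-8.3,9,0,0,0,-1]
    - [6.1,-8.3,8,0,0,0,-1]
    - [6.1,-8.3,7.5,0,0,0,-1]
    - [6.1,-8.3,7.5,0,0,0,-1]
    - [6.1,-8.3,7.5,0,0,0,-1]

```text
t: 13.1
ee_pos: [505.5, -118.8, 177.4]
orientation: [3.135, 0.19, -0.005]
ft_force: [-0.8, 0.4, 0.7]
width: 0.4
grasp_force: 0.0
```

```bash
python3 go.py -84.5 -46 159 0
```

```text
t 13.1 [ 505.5 -118.8  177.4] q [-0.25  0.33  1.9  -0.    0.92  1.2 ] f [-0.8  0.4  0.7]
in toaster [np.float64(-86.4), np.float64(-43.7), np.float64(177.4)]
cm [ 0.21 -0.2  -1.84] turn [ 0.  -0.2  0. ]
```

Emit:
servo_tool:
  increments:
    - [0.2,-0.2,-0.5,0,0,0,-1]
    - [0.2,-0.2,-1,0,0,0,-1]
    - [0.2,-0.2,-1.4,0,0,0,-1]
    - [0.2,-0.2,-1.8,0,0,0,-1]
    - [0.2,-0.2,-2,0,0,0,-1]
    - [0.2,-0.2,-2.2,0,0,0,-1]
    - [0.2,-0.2,-2.4,0,0,0,-1]
    - [0.2,-0.2,-2.5,0,0,0,-1]
    - [0.2,-0.2,-2.5,0,0,0,-1]
    - [0.2,-0.2,-2.5,0,0,0,-1]

```text
t: 13.93
ee_pos: [509.2, -121.7, 153.4]
orientation: [3.134, 0.189, -0.001]
ft_force: [-0.5, 0.0, -0.1]
width: 0.2
grasp_force: 0.0
```

Emit:
servo_tool:
  increments:
    - [0,0,-0.1,0,0,0,-1]
    - [0,0,-0.2,0,0,0,-1]
    - [0,0,-0.25,0,0,0,-1]
    - [0,0,-0.25,0,0,0,-1]

```text
t: 14.27
ee_pos: [509.4, -121.8, 152.2]
orientation: [3.134, 0.189, 0.001]
ft_force: [-3.6, 0.6, 12.2]
width: 0.6
grasp_force: 5.8
```

The key has bottomed at 152 mm with 12 N. I'll lift off, move back and look.

Emit:
servo_tool:
  increments:
    - [0,0,2,0,0,0,-1]
    - [0,0,5,0,0,0,-1]
    - [0,0,8,0,0,0,-1]
    - [-3,0,10,0,0,0,-1]
    - [-6,-1,10,0,0,0,-1]
    - [-9,-1,10,0,0,0,-1]
    - [-12,-1,10,0,0,0,-1]
    - [-12,-1,10,0,0,0,-1]
    - [-12,-1,10,0,0,0,-1]

```text
t: 15.02
ee_pos: [388.3, -131.7, 251.3]
orientation: [3.134, 0.188, 0.001]
ft_force: [-0.3, -0.6, 1.0]
width: 0.5
grasp_force: 0.0
```

Run:
```python
from h import *
snap('scene','pics/s5.png');snap('top','pics/t5.png')
f=lambda n,x:cv2.resize(cv2.imread(n)[x[0]:x[0]+120,x[1]:x[1]+160],(600,450),interpolation=cv2.INTER_CUBIC)[:300]
cv2.imwrite('pics/c5.png',np.vstack([f('pics/s5.png',(165,290)),f('pics/t5.png',(175,290))]))
```

```text
(no output)
```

View pics/c5.png

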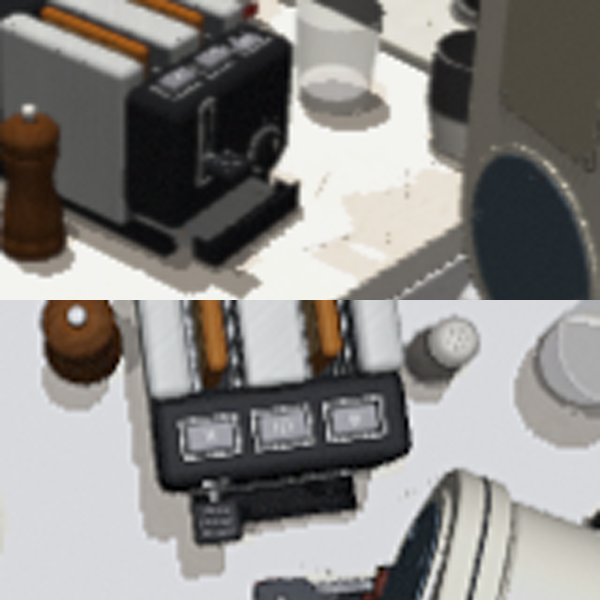

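The lever is down at (225,160), the tray is home, and the right key at (247,45) sits lower than the other two. The surrounding objects still in view haven't moved and the arm is clear, so I'll hand it in.

```bash
python3 -c "
from workcell import ctrl
print(ctrl.close_job())"
```

```text
the job is handed in; nothing more can be done
None
```

The job is handed in at about 15 s of the 42 s: the tray is home, the lever caught with the bread down, and the snowflake key is in. The last pictures show the other two keys up and the arm clear; no verdict came back.

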